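# Turn a housing casting over on the step

## Task

Turn the black knob to swing the steel stop clear of the high deck and leave it clear, then push the big aluminium housing casting over the edge of the step so that it tumbles once and stands on the low deck with its bored face up. Slide it fully home, square against the end wall of the low deck, and leave all the other things on the bench and the plug gauge on the deck undisturbed.

Things in the scene. Friction and masses are not known exactly. Their poses are not given: they have to be found in the camera images.
- fixture: Turnover step fixed to the bench. Origin on the bench, mid-width, straight under the edge of the step; +x is the way the casting travels (high deck at -x, low deck at +x), +y to the left of that, z up. High deck: flat grey top 62 mm above the bench, x = -270 to 0, y = -90 to 90 mm, no side walls. The stop's bracket (50 x 45 mm, 58 mm high) stands at its -y side by the edge.
- edge (a point): Middle of the top edge of the step, on the fixture at x = 0, y = 0, 62 mm above the bench. The edge runs along the fixture's y. The drop to the low deck is 50 mm.
- end_wall (a point): Foot of the end wall, on the low deck: fixture x = 118, y = 0, 12 mm above the bench. The wall's face looks to -x, is 120 mm wide, its top 77 mm above the bench. Low deck: x = 0 to 118 mm between two cheeks (inner faces at y = -67 and 67 mm, 10 mm thick, tops 40 mm above the bench).
- casting: Ribbed aluminium gearbox housing, 96 x 110 x 90 mm along its own x, y, z, 0.55 to 0.95 kg, too wide to grip: push it. Origin at its centre. Starts on the high deck, z up, x within 0.4 rad of the fixture's x, centre 115 to 155 mm before the edge and up to 22 mm off the middle. Fully home its centre is at fixture x = 73, z = 60 mm, its z axis along the fixture's +x; it must stand between the cheeks.
- bore (a point): Centre of the casting's bored face (its -x face): round dark bearing bore 50 mm wide with a bolt hole in each corner. At first it faces the rear of the high deck. Pushed level over the edge, the casting tips by itself once its centre is past the edge, turns 90 degrees about its y axis and lands on its +x face close to the step, bore up, with up to 28 mm of play left to the end wall.
- stop (a joint): Turn of the stop, rad, about an upright axis at fixture x = -20, y = -112 mm. At 0 its steel finger (14 mm square, end 105 mm from the axis, underside 10 mm above the high deck) points along the fixture's +y across the casting's way; it grows clockwise seen from above; at 1.57 it points along +x, clear. Limits 0 and 1.75; starts at 0 to 0.3; stays where left; takes about 0.15 N m.
- stop_grip (a point): Grip point of the stop's black knob, on its axis, 118 mm above the bench. The knob is an upright bar 52 mm long, 14 mm thick and 30 mm high (from 101 to 131 mm above the bench), its length parallel to the steel finger and turning with it.
- plug_gauge: Bystander: steel cylinder, 26 mm diameter, 55 mm high, standing on a rear corner of the high deck (+y side). Origin at its underside. Leave alone.
- cover: Bystander: low aluminium cover casting 110 x 96 x 36 mm lying on the bench at the -y side of the fixture. Leave alone.
- brush: Bystander: flat hand brush, about 190 mm long, 42 mm wide and 20 mm high, lying on the bench at the +y side of the fixture. Leave alone.
- scraper: Bystander: screwdriver-like scraper, about 200 mm long and 26 mm high, lying on the bench at the -y side of the fixture. Leave alone.
- oil: Bystander: white oil bottle, 56 mm diameter, 150 mm high, standing on the bench. Leave alone.
- tape: Bystander: roll of tape, 96 mm diameter, 24 mm high, on the bench. Leave alone.
- tin: Bystander: steel can, 68 mm diameter, 85 mm high, on the bench. Leave alone.
- abrasive: Bystander: stack of yellow abrasive sheets 110 x 90 x 22 mm on the bench. Leave alone.
Things that resemble listed ones, but are neither listed nor needed, are in the scene too. What is shaped like the casting but purple or red is not meant.

How it is judged:
On the way, in this order (a step that is already met when the one before it is completed fails the run):
1. the stop is swung clear while the casting still stands on the high deck (value of joint stop above 1.3 rad and z of casting in the frame of fixture above 0.1 m and angle between casting's own z axis and vertical below 0.1 rad), for 0.2 s.
2. the casting has tumbled once over the step and stands on the low deck, bored face up (angle between casting's own x axis and vertical above 3.04 rad and z of casting in the frame of fixture below 0.066 m and x of casting in the frame of fixture above 0.035 m and angle between the z axis of casting and the x axis of fixture, either way round below 0.4 rad), for 0.2 s.
At the end, for the whole second after the job is handed in: The casting stands at rest on the low deck between the cheeks, bored face up within 0.08 rad, within 6 mm of the end wall and square to it within 0.1 rad, and the stop is still swung clear (at least 1.3 rad) (angle between casting's own x axis and vertical above 3.06 rad and z of casting in the frame of fixture between 0.054 and 0.066 m and x of casting in the frame of fixture between 0.067 and 0.08 m and y of casting in the frame of fixture between -0.02 and 0.02 m and angle between the z axis of casting and the x axis of fixture, either way round below 0.1 rad and value of joint stop above 1.3 rad and linear speed of casting below 0.02 m/s); the robot touches nothing.
It fails at once if the plug gauge is moved by more than 25 mm (distance of plug_gauge from where it was at the start of the episode above 0.025 m).
It fails at once if another bystander (cover, brush, scraper, oil bottle, tape, can or abrasive sheets) is moved by more than 25 mm (distance of any of cover, brush, scraper, oil, tape, tin, abrasive from where it was at the start of the episode above 0.025 m).
It also fails if it takes over 72 s, if anything falls off the work surface, if the arm or the gripper's body presses on something with over 40 N, if the wrist force passes 120 N, or if a joint passes its speed limit or range.

## Robot

A 6-joint arm with a two-finger parallel gripper is mounted at the origin on the work surface. World frame = base frame: x ahead of the robot, y to its left, z up, the work surface at z = 0. Lengths are in m, angles in rad, forces in N, time in s.
With the tool pointing down it reaches from about 0.35 to 0.8 m from the base axis. Payload 7.3 kg.
Tool frame: the origin (TCP) lies on the centre line of the jaws, within the pads' length; the fingertips stand 11 mm ahead of it and the grasp point (between the pads) lies 8 mm behind it (manip.tips_ahead is the distance from the TCP to the fingertips, in m); z points along the fingers, y is the line along which they close (so a half turn about z gives the same grasp; the last joint's range is limited). The gripper opens to 85 mm and grips with 20 to 120 N. Pads are 22 mm wide; open, the fingers measure 114 mm over their backs; the gripper's body (76 mm by 85 mm) begins 54 mm behind the grasp point. The pads swing forward as they close: fully open they stand 13 mm farther back than shut.
Start: joints at [-1.339, 0.342, 1.524, -0, 1.275, -0.146], TCP at [0.194, -0.488, 0.242] pointing down, gripper open.
Joint ranges: [-2.53, 2.53], [-0.77, 2.02], [0.04, 2.7], [-1, 4.14], [0.28, 2.66], [-3.11, 3.11]. Speed limits (rad/s): [2.57, 2.57, 3.14, 3.14, 3.14, 3.14].

## Interface

Orientations are given as a unit quaternion [w, x, y, z].
In Python, from cell import status, vision, workorder, manip gives the robot as it stands.
- The arm moves only by the shell command python3 -m inch 'ROWS' [OPENING] [FORCE]. ROWS is a JSON object of lists of equal length, an entry for each row: "xyz": the shift along the tool's x, y, z scaled (see below), a list of three; "turn": the turn, a rotation vector about the tool's x, y, z scaled (see below), a list of three. A call has 1 to 5 rows; each row is the pose to reach, as a shift and turn from the pose commanded when the call began, along the tool's axes at that moment; what a row does not reach only later rows make up. The controller multiplies each number of a shift by 120 mm and each number of a turn by pi/2 rad. A row lasts 1/10 s, in which the tool goes at most 50 mm and 8.59 degrees, less where a joint would pass 70% of its speed; a pose out of reach is approached as far as the arm can. A call with a number of a shift or a turn outside -1 to 1 is refused whole. A call with a gripper value outside its range is refused whole. OPENING is the opening, from -1 (shut) to 1 (fully open), so that 0 is half open, set as the call begins (- or left out, the last holds). The fingers move at their own pace and stop on an object; FORCE is the grip in N (left out, the last holds). Time passes only in rows, so rows that repeat a pose let the fingers close. It gives the time, the measured TCP pose, the force, the opening and the grip force at its end, in the units of the state.
- status.get_state(): the state, without advancing time (a new reading comes with each control period).
- vision.snapshot(name): name is "scene" or "side" or "wrist"; returns (picture, depth): 384x512x3 uint8, blue, green, red; 384x512 float32, m along the optical axis (not along the pixel's ray), 0 where there is no reading.
- vision.camera_model(name): a dict with "vfov" (degrees; the focal length in pixels is half the picture's height over the tangent of half this angle, whatever the lens; pixels are square), "cx", "cy" (the principal point, pixels), "k1" (the pictures are not rectified: a ray, as slopes to the right and down, at radius r is drawn at 1 + k1 r^2 times it, then the intrinsics apply), "pose" (4x4, takes a point from camera to world coordinates). Camera axes: x right, y down, z forward; pixel columns grow to the right and rows downward; lengths in m; the calibration is good to about 2 mm. A picture is of the moment at which its call begins: read the wrist's pose just before it. camera_model takes no time and is no camera call; for the wrist camera it gives the pose at the moment of the call.
- workorder.finish_job(): hands the job in; it is judged then, once.
The state is a dict: "t": time; "joints": joint angles; "joint_vel": joint speeds; "tau": joint torques, N m; "eef_pos": TCP position; "eef_rot": TCP orientation; "ft_force": force on the tool from outside, world axes, zero at the start; "ft_torque": the same for the moment, N m; "gripper_width": finger opening in m; "gripper_force": force on a finger pad.
Only numpy, scipy, OpenCV 4.12 (cv2) and the standard library are available. Lean on these libraries where they do the work, as an engineer would, in place of code of your own. Each camera call takes 0.05 s, during which the arm holds its last target. There are 200 camera calls.

## Working session

There is one attempt and no reset: what is moved stays moved. The work goes in short steps, Python scripts to look and compute and a shell command to move; the robot and the scene stay as the last step left them, time stands still between calls to the robot, and variables do not carry over. Pictures are saved under pics/ and viewed, at most 10 in all, crops included, and the job is handed in when it is done.

```bash
mkdir -p pics; ls; cat > h.py <<'E'
import numpy as np, cv2
from cell import status, vision, workorder, manip
def cam(n):
    m=vision.camera_model(n); f=192/np.tan(np.radians(m['vfov'])/2); return m,f
def rays(n,px):
    m,f=cam(n); px=np.atleast_2d(px).astype(float)
    d=(px-[m['cx'],m['cy']])/f; u=d.copy()
    for _ in range(20): u=d/(1+m['k1']*(u**2).sum(1,keepdims=True))
    P=np.array(m['pose']); v=np.c_[u,np.ones(len(u))]
    return P[:3,3], v@P[:3,:3].T
def onplane(n,px,z):
    o,d=rays(n,px); return o+d*((z-o[2])/d[:,2])[:,None]
def cloud(n,dep):
    yy,xx=np.mgrid[0:384,0:512]; o,d=rays(n,np.c_[xx.ravel(),yy.ravel()])
    return (o+d*dep.reshape(-1,1)).reshape(384,512,3)
def proj(n,p):
    m,f=cam(n); P=np.array(m['pose']); q=(np.atleast_2d(p)-P[:3,3])@P[:3,:3]; u=q[:,:2]/q[:,2:]
    return u*(1+m['k1']*(u**2).sum(1,keepdims=True))*f+[m['cx'],m['cy']]
E
python3 - <<'E'
from h import *
for n in ['scene','side']:
    p,d=vision.snapshot(n); cv2.imwrite(f'pics/{n}0.png',p); np.save(f'{n}0.npy',d)
    print(n,cam(n))
print(status.get_state())
E
```

```text
pics
scene ({'vfov': 45.48799089843992, 'cx': 255.49399064773914, 'cy': 185.72797717665554, 'k1': -0.010447545113551861, 'pose': array([[ 0.72170012,  0.3760523 , -0.58114853,  1.27672511],
       [ 0.69175813, -0.4220134 ,  0.5859824 , -0.75767556],
       [-0.02489244, -0.82491779, -0.56470435,  0.83244668],
       [ 0.        ,  0.        ,  0.        ,  1.        ]])}, np.float64(458.0026153688427))
side ({'vfov': 43.86446975125795, 'cx': 258.53281959450203, 'cy': 194.08066304787465, 'k1': 0.03424239853833913, 'pose': array([[ 0.99828886, -0.01383242,  0.05681555,  0.40316476],
       [-0.05460784, -0.56800793,  0.82120946, -1.37101338],
       [ 0.02091237, -0.82290683, -0.56779135,  1.07902973],
       [ 0.        ,  0.        ,  0.        ,  1.        ]])}, np.float64(476.83963429913774))
{'t': 0.1, 'joints': array([-1.33897980e+00,  3.42675762e-01,  1.52491513e+00,  3.65260841e-06,
        1.27539108e+00, -1.45983368e-01]), 'joint_vel': array([-0.00070458,  0.00025147, -0.00226055,  0.00262851, -0.00121439,
        0.00129886]), 'tau': array([ 1.23883732e-03, -4.34449625e+01, -2.46491271e+01, -2.23654688e-04,
        4.68741171e-03,  4.27233672e-06]), 'eef_pos': array([ 0.19361189, -0.48763381,  0.24168587]), 'eef_rot': array([-6.94095931e-04,  9.82211258e-01,  1.87777957e-01, -2.80580891e-05]), 'ft_force': array([ 0.35058778, -1.20068871,  0.32434912]), 'ft_torque': array([-0.01984646, -0.01731422, -0.02856004]), 'gripper_force': 0.0, 'gripper_width': 0.08536156445179793}
```

View pics/scene0.png

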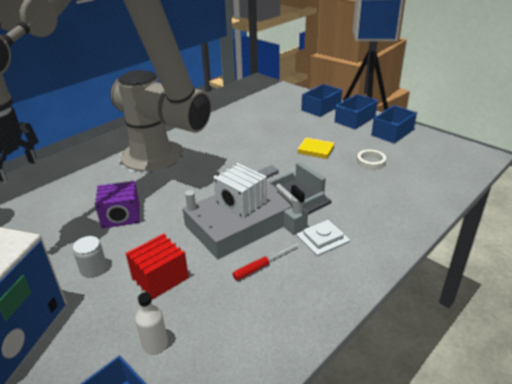

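View pics/side0.png

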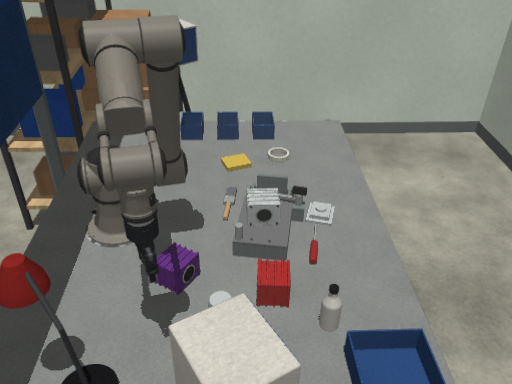

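Scene view: the aluminium casting is at (242,188), with the bore facing the gauge at (190,200). The lookalikes are purple at (118,205) and red at (157,265). The knob is near (297,192). Side view: casting (263,210), gauge (238,230), knob (299,191). Only the grey one stands on the step, so it is the one meant. I'll confirm that in a crop along with the measurement.

```bash
python3 - <<'E'
from h import *
s=cv2.imread('pics/scene0.png'); t=cv2.imread('pics/side0.png')
a=cv2.resize(s[140:270,160:350],None,fx=4,fy=4,interpolation=cv2.INTER_CUBIC)[:520,:760]
# top-down height map from both
H=np.zeros((260,300),np.float32) # 2mm grid x .3-.9? 
C=[]
for n in ['scene','side']:
    C.append(cloud(n,np.load(n+'0.npy'))[np.load(n+'0.npy')>0])
C=np.vstack(C); np.save('C.npy',C)
k=(C[:,0]>.2)&(C[:,0]<.8)&(C[:,1]>-.5)&(C[:,1]<.3); C=C[k]
d=C[(abs(C[:,2]-.062)<.005)]
o,c=np.unique((d[:,:2]/.02).round().astype(int),axis=0,return_counts=True)
print(len(d)); 
g=(((d[:,:2]-[.2,-.5])/.003).astype(int)); M=np.zeros((201,268),np.uint8); M[g[:,0],g[:,1]]=255
M=cv2.morphologyEx(M,cv2.MORPH_CLOSE,np.ones((5,5)))
n,l,st,ce=cv2.connectedComponentsWithStats(M)
i=1+np.argmax(st[1:,4]); 
pts=np.argwhere(l==i).astype(np.float32)*.003+np.float32([.2015,-.4985])
r=cv2.minAreaRect(pts); print(r); print(cv2.boxPoints(r))
# height map picture
H=np.zeros((201,268)); g=(((C[:,:2]-[.2,-.5])/.003).astype(int)); np.maximum.at(H,(g[:,0],g[:,1]),C[:,2])
hm=cv2.applyColorMap((np.clip(H/.2,0,1)*255).astype(np.uint8),cv2.COLORMAP_JET)
hm=cv2.resize(hm,None,fx=3,fy=3,interpolation=cv2.INTER_NEAREST)[:600,:800]
cv2.imwrite('pics/crop.png',a);cv2.imwrite('pics/hm.png',hm)
E
```

```text
4840
((0.5397133827209473, -0.06284193694591522), (0.2744610607624054, 0.2316032201051712), 79.56253051757812)
[[ 0.4009669  -0.17682284]
 [ 0.62873787 -0.21878064]
 [ 0.6784599   0.05113897]
 [ 0.4506889   0.09309676]]
```

View pics/crop.png

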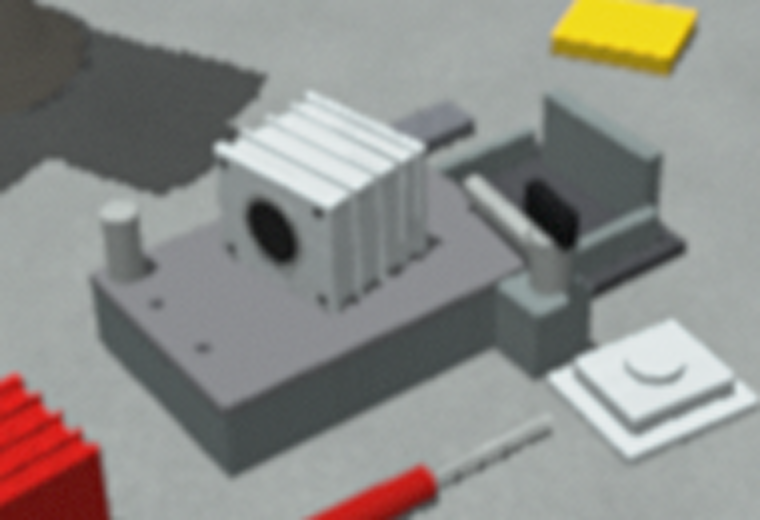

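View pics/hm.png

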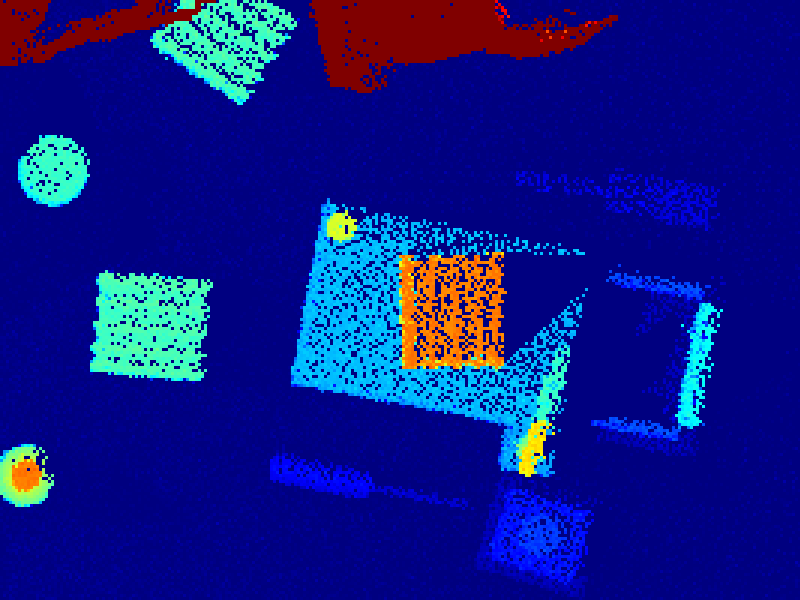

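```bash
python3 - <<'E'
from h import *
C=np.load('C.npy'); C=C[(C[:,0]>.2)&(C[:,0]<.8)&(C[:,1]>-.3)&(C[:,1]<.3)]
def edge(P,th,lo=.004,n=60):
    # outer boundary along dir: for deck pts rotate, bin, take max
    pass
# fixture: refine yaw by deck rear & -y side boundaries
D=C[abs(C[:,2]-.062)<.006][:,:2]
D=D[(D[:,1]<.1)]
from scipy.stats import binned_statistic as bs
th=np.radians(79.8)
for it in range(4):
    ex=np.array([np.cos(th),np.sin(th)]); ey=np.array([-ex[1],ex[0]])
    U=D@ex; V=D@ey
    u0=U.min()
    # -y side boundary for rear 170 mm
    ur=np.percentile(U,.3)
    b=bs(U,V,lambda v:np.percentile(v,1),bins=30,range=(ur+.01,ur+.2)); 
    x=(b.bin_edges[1:]+b.bin_edges[:-1])/2; ok=np.isfinite(b.statistic)
    pf=np.polyfit(x[ok],b.statistic[ok],1); 
    vm=np.median(b.statistic[ok])
    c=bs(V,U,lambda v:np.percentile(v,1),bins=30,range=(vm+.005,vm+.17)); y=(c.bin_edges[1:]+c.bin_edges[:-1])/2
    o2=np.isfinite(c.statistic)
    pr=np.polyfit(y[o2],c.statistic[o2],1); print(np.degrees(th),pf[0],pr[0],vm,np.median(c.statistic))
    th+=np.arctan((pf[0]-pr[0])/2)
ex=np.array([np.cos(th),np.sin(th)]); ey=np.array([-ex[1],ex[0]])
ur=np.median(c.statistic); O=ex*(ur+.27)+ey*(vm+.09)
print('fix',O,np.degrees(th))
F=np.c_[(C[:,:2]-O)@ex,(C[:,:2]-O)@ey,C[:,2]]; np.save('F.npy',F); np.save('fix.npy',[*O,th])
def q(m,ax): print(ax,np.percentile(F[m][:,ax],[1,5,50,95,99]).round(4),m.sum())
w=(abs(F[:,0]-.125)<.03)&(F[:,2]>.06)&(abs(F[:,1])<.08); q(w,0);q(w,1);q(w,2)
t=(F[:,2]>.14)&(F[:,0]<-.04)&(abs(F[:,1])<.1)&(F[:,2]<.165); r=cv2.minAreaRect(F[t][:,:2].astype(np.float32)); print('cast',r,np.median(F[t][:,2]))
k=(F[:,2]>.102)&(F[:,2]<.14)&(np.hypot(F[:,0]+.02,F[:,1]+.112)<.035); r=cv2.minAreaRect(F[k][:,:2].astype(np.float32)); print('knob',r); q(k,2)
f=(F[:,2]>.068)&(F[:,2]<.09)&(abs(F[:,0])<.05)&(F[:,1]>-.09)&(F[:,1]<.02); l=cv2.fitLine(F[f][:,:2].astype(np.float32),cv2.DIST_HUBER,0,.01,.01).ravel(); print('finger',l,'stop',np.arctan(l[0]/l[1]))
g=(F[:,2]>.105)&(F[:,0]<-.2)&(F[:,2]<.13); q(g,0);q(g,1);q(g,2)
E
```

```text
79.8 -1.9255469479477922 -0.00016654609343676646 -0.6058629311299001 -0.10018880027458055
35.88903411371972 0.007944107978330794 1.5854212745634457 -0.3931461362151155 0.2811548528055143
-2.3751732767830784 0.6410656140841609 0.10808227089359454 -0.16381332726146222 0.42814118966421766
12.5468826729276 0.4126084772938954 0.5735630039439389 -0.2731291897665746 0.3922241680150146
fix [ 0.68118142 -0.08982772] 7.945791167794775Traceback (most recent call last):
  File "<stdin>", line 30, in <module>
  File "<stdin>", line 29, in q
    return _quantile_unchecked(
        a, q, axis, out, overwrite_input, method, keepdims, weights)
    return _ureduce(a,
                    func=_quantile_ureduce_func,
    ...<5 lines>...
                    overwrite_input=overwrite_input,
                    method=method)
    r = func(a, **kwargs)
    result = _quantile(arr,
                       quantiles=q,
    ...<2 lines>...
                       out=out,
                       weights=wgt)
    slices_having_nans = np.isnan(arr[-1, ...])
                                  ~~~^^^^^^^^^
IndexError: index -1 is out of bounds for axis 0 with size 0
```

```bash
cat > m.py <<'E'
from h import *
from scipy.stats import binned_statistic as bs
C=np.load('C.npy'); C=C[(C[:,0]>.38)&(C[:,0]<.72)&(C[:,1]>-.23)&(C[:,1]<.3)]
D=C[abs(C[:,2]-.062)<.006][:,:2]; D=D[D[:,1]<.1]
th=np.radians(79.8)
for it in range(3):
    ex=np.array([np.cos(th),np.sin(th)]); ey=np.array([-ex[1],ex[0]])
    U=D@ex; V=D@ey
    ur=np.percentile(U,1)
    f=lambda v:np.percentile(v,1.5)
    b=bs(U,V,f,bins=25,range=(ur+.01,ur+.19)); x=(b.bin_edges[1:]+b.bin_edges[:-1])/2
    pf=np.polyfit(x,b.statistic,1); vm=np.median(b.statistic)
    c=bs(V,U,f,bins=25,range=(vm+.005,vm+.17)); y=(c.bin_edges[1:]+c.bin_edges[:-1])/2
    pr=np.polyfit(y,c.statistic,1); um=np.median(c.statistic); print(np.degrees(th),pf[0],pr[0],vm,um)
    th+=np.arctan((pf[0]-pr[0])/2)
O=ex*(um+.27)+ey*(vm+.09)
print('fix',O,np.degrees(th))
F=np.c_[(C[:,:2]-O)@ex,(C[:,:2]-O)@ey,C[:,2]]; np.save('fix.npy',[*O,th])
def q(m,ax,s=''): print(s,ax,np.percentile(F[m][:,ax],[1,5,50,95,99]).round(4),m.sum())
w=(abs(F[:,0]-.125)<.03)&(F[:,2]>.06)&(abs(F[:,1])<.08); q(w,0,'wall');q(w,1);q(w,2)
d=(abs(F[:,2]-.062)<.006)&(F[:,0]<-.03); q(d,1,'deck'); q(d,2)
t=(F[:,2]>.145)&(F[:,0]<-.04)&(abs(F[:,1])<.1)&(F[:,2]<.165); print('cast',cv2.minAreaRect(F[t][:,:2].astype(np.float32)),np.median(F[t][:,2]))
k=(F[:,2]>.102)&(F[:,2]<.14)&(np.hypot(F[:,0]+.02,F[:,1]+.112)<.04); print('knob',cv2.minAreaRect(F[k][:,:2].astype(np.float32))); q(k,2)
f=(F[:,2]>.068)&(F[:,2]<.09)&(abs(F[:,0])<.05)&(F[:,1]>-.09)&(F[:,1]<.02); l=cv2.fitLine(F[f][:,:2].astype(np.float32),cv2.DIST_HUBER,0,.01,.01).ravel(); print('finger',l,'stop',np.arctan(l[0]/l[1]))
g=(F[:,2]>.105)&(F[:,0]<-.2)&(F[:,2]<.13); q(g,0,'gauge');q(g,1);q(g,2)
E
python3 m.py
```

```text
79.8 -0.01400069663319896 -0.0032532257091543505 -0.6093022734905288 -0.09971202119692577
79.4921106014276 -0.007308510173557416 -0.0068480142920851455 -0.6091661330190049 -0.09699420453028777
79.47891836641496 -0.007069223038755107 -0.0070755780185929335 -0.6091490820845472 -0.09689805902051171
fix [0.54202898 0.0753965 ] 79.47910042317676
wall 0 [0.1133 0.1153 0.1212 0.1336 0.1366] 441
 1 [-0.0602 -0.0575 -0.0024  0.0547  0.0605] 441
 2 [0.0603 0.0614 0.0741 0.0794 0.0816] 441
deck 1 [-0.1188 -0.0901 -0.0364  0.0768  0.0886] 3819
 2 [0.0566 0.0583 0.0621 0.0658 0.0672] 3819
cast ((-0.12513795495033264, 0.008024610579013824), (0.10497146844863892, 0.11303416639566422), 11.756149291992188) 0.14965143962815436
knob ((-0.02224251814186573, -0.11099140346050262), (0.05512251704931259, 0.029259076341986656), 68.14237976074219)
 2 [0.1024 0.1036 0.1219 0.133  0.1346] 302
finger [ 0.156063    0.98774713 -0.01826864 -0.05947098] stop 0.15670356
gauge 0 [-0.2636 -0.2623 -0.2529 -0.2399 -0.2369] 128
 1 [0.0574 0.0592 0.069  0.0823 0.0844] 128
 2 [0.1052 0.1061 0.1154 0.1194 0.1214] 128
```

The crop confirms the grey casting with its bore facing the rear, and the finger lies across the way. The height map gives the fixture frame, and the wall, deck and knob match their given sizes. Stop is about 0.16 rad; casting is at fixture (-125, 8) mm with yaw 0.205. Next I move above the knob.

```bash
cat > go.py <<'E'
# usage: go.py fx fy z [yaw of tool y in fixture, deg]: units still to go, current tool axes
import sys; from h import *; from scipy.spatial.transform import Rotation as R
ox,oy,th=np.load('fix.npy'); f=R.from_euler('z',th).as_matrix()
s=status.get_state(); T=R.from_quat(s['eef_rot'],scalar_first=True); T=T.as_matrix()
p=f.T@(s['eef_pos']-[ox,oy,0]); y=f.T@T[:,1]
print('t',s['t'],'fix tcp mm',(p*1000).round(1),'tool-y deg',np.degrees(np.arctan2(y[1],y[0])).round(1),'F',(f.T@s['ft_force']).round(1),'q6',s['joints'][5].round(2),'w',round(s['gripper_width'],4),s['gripper_force'])
if len(sys.argv)>3:
    a=np.array(sys.argv[1:],float); g=f@np.array([a[0],a[1],a[2]])/1000+[ox,oy,0]
    print('shift units',(T.T@(g-s['eef_pos'])/.12).round(3))
    if len(a)>3:
        yt=np.radians(a[3]); Y=f@[np.cos(yt),np.sin(yt),0]; Z=np.array([0,0,-1]); D=np.c_[np.cross(Y,Z),Y,Z]
        print('turn units',(R.from_matrix(T.T@D).as_rotvec()/(np.pi/2)).round(3))
E
python3 go.py -21 -112 200 -9
python3 -m inch '{"xyz":[[0.85,-0.44,0],[0.85,-0.44,0],[0.85,-0.44,0]],"turn":[[0,0,0],[0,0,0],[0,0,0]]}' 0 60
python3 go.py -21 -112 200 -9
```

```text
t 0.1 fix tcp mm [-617.2  239.8  241.7] tool-y deg -147.8 F [-1.1 -0.6  0.3] q6 -0.15 w 0.0854 0.0
shift units [ 5.126 -2.645  0.352]
turn units [-0.000e+00 -1.000e-03 -1.543e+00]
t: 0.4
eef_pos: [0.2707, -0.398, 0.242]
eef_rot: [-0.001, 0.982, 0.189, 0.0]
ft_force: [-0.4, -0.4, -0.2]
gripper_width: 0.0439
gripper_force: 0.0
t 0.4 fix tcp mm [-515.   180.3  242. ] tool-y deg -147.7 F [-0.5  0.3 -0.2] q6 0.06 w 0.0439 0.0
shift units [ 4.258 -2.177  0.358]
turn units [ 0.    -0.002 -1.541]
```

```bash

python3 -m inch '{"xyz":[[0.85,-0.435,0],[0.85,-0.435,0],[0.85,-0.435,0]],"turn":[[0,0,0],[0,0,0],[0,0,0]]}' >/dev/null
python3 -m inch '{"xyz":[[0.85,-0.435,0],[0.85,-0.435,0],[0.85,-0.435,0]],"turn":[[0,0,0],[0,0,0],[0,0,0]]}' >/dev/null
python3 -m inch '{"xyz":[[0.85,-0.435,0],[0.85,-0.435,0],[0.85,-0.435,0]],"turn":[[0,0,0],[0,0,0],[0,0,0]]}' >/dev/null
python3 -m inch '{"xyz":[[0.85,-0.435,0],[0.85,-0.435,0],[0.85,-0.435,0]],"turn":[[0,0,0],[0,0,0],[0,0,0]]}' >/dev/null
python3 -m inch '{"xyz":[[0.85,-0.435,0],[0.85,-0.435,0],[0.85,-0.435,0]],"turn":[[0,0,0],[0,0,0],[0,0,0]]}' >/dev/null
python3 go.py -21 -112 200 -9
python3 -m inch '{"xyz":[[0,0,0],[0,0,0],[0,0,0],[0,0,0],[0,0,0]],"turn":[[0,0,-0.385],[0,0,-0.385],[0,0,-0.385],[0,0,-0.385],[0,0,-0.385]]}' >/dev/null
python3 -m inch '{"xyz":[[0,0,0],[0,0,0],[0,0,0],[0,0,0],[0,0,0]],"turn":[[0,0,-0.385],[0,0,-0.385],[0,0,-0.385],[0,0,-0.385],[0,0,-0.385]]}' >/dev/null
python3 -m inch '{"xyz":[[0,0,0],[0,0,0],[0,0,0],[0,0,0],[0,0,0]],"turn":[[0,0,-0.385],[0,0,-0.385],[0,0,-0.385],[0,0,-0.385],[0,0,-0.385]]}' >/dev/null
python3 -m inch '{"xyz":[[0,0,0],[0,0,0],[0,0,0],[0,0,0],[0,0,0]],"turn":[[0,0,-0.385],[0,0,-0.385],[0,0,-0.385],[0,0,-0.385],[0,0,-0.385]]}'
python3 go.py -21 -112 114 -9
```

```text
t 1.9 fix tcp mm [ -23.4 -112.6  241.3] tool-y deg -147.7 F [0.4 0.6 0.2] q6 1.12 w 0.0425 0.0
shift units [ 0.007 -0.019  0.344]
turn units [-0.    -0.    -1.541]
t: 3.9
eef_pos: [0.6467, 0.0291, 0.2422]
eef_rot: [-0.0, 0.174, 0.985, -0.0]
ft_force: [0.2, -0.4, 0.4]
gripper_width: 0.0429
gripper_force: 0.0
t 3.9 fix tcp mm [ -26.4 -111.4  242.2] tool-y deg -9.6 F [-0.4 -0.3  0.4] q6 -1.29 w 0.0429 0.0
shift units [0.002 0.045 1.069]
turn units [-0.    -0.    -0.006]
```

```bash
python3 - <<'E'
from h import *
ox,oy,th=np.load('fix.npy'); c,s=np.cos(th),np.sin(th)
P=[]
for i in range(2):
    p,d=vision.snapshot('wrist'); X=cloud('wrist',d)[d>0]; P.append(X)
cv2.imwrite('pics/w1.png',p)
X=np.vstack(P)-[ox,oy,0]; F=np.c_[X[:,:2]@[c,s],X[:,:2]@[-s,c],X[:,2]]
k=(abs(F[:,0]+.02)<.05)&(abs(F[:,1]+.112)<.05)&(F[:,2]>.122)&(F[:,2]<.14)
print(k.sum(), cv2.minAreaRect(F[k][:,:2].astype(np.float32)) if k.sum()>5 else 0, np.median(F[k][:,2]) if k.sum() else 0)
k=(abs(F[:,1]+.05)<.035)&(F[:,2]>.078)&(F[:,2]<.095)&(abs(F[:,0])<.04)
print(k.sum(), cv2.minAreaRect(F[k][:,:2].astype(np.float32)))
E
python3 go.py
```

```text
1786 ((-0.01851780340075493, -0.11007684469223022), (0.05240147188305855, 0.013988159596920013), 83.11026000976562) 0.1306179416698018
2126 ((-0.011176404543220997, -0.04990379884839058), (0.07200314849615097, 0.014217331074178219), 83.09406280517578)
t 4.0 fix tcp mm [ -26.3 -111.4  242.2] tool-y deg -9.7 F [-0.2  0.2 -0.4] q6 -1.29 w 0.0424 0.0
```

View pics/w1.png

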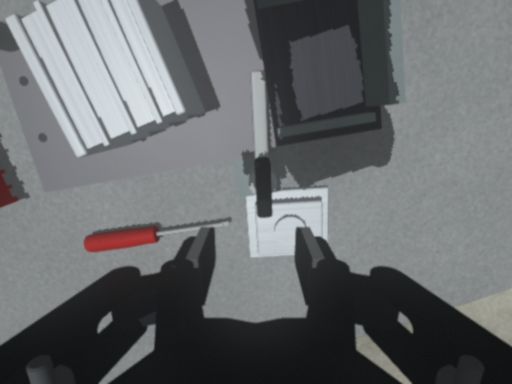

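The wrist view shows the knob at (263,187), between the fingers' lines. It measures 52x14 mm, top 131 mm, stop 0.12 rad. Descend and grip.

```bash
python3 go.py -18.5 -110 114 -7
python3 -m inch '{"xyz":[[0,0.062,0],[0,0.062,0.4],[0,0.062,0.8],[0,0.062,0.8],[0,0.062,0.8]],"turn":[[0,0,-0.03],[0,0,-0.03],[0,0,-0.03],[0,0,-0.03],[0,0,-0.03]]}' >/dev/null
python3 go.py -18.5 -110 114 -7
```

```text
t 4.0 fix tcp mm [ -26.3 -111.4  242.2] tool-y deg -9.7 F [-0.2  0.2 -0.4] q6 -1.29 w 0.0424 0.0
shift units [0.022 0.062 1.069]
turn units [-0.   -0.   -0.03]
t 4.5 fix tcp mm [ -18.8 -112.7  146.8] tool-y deg -6.7 F [-0.5 -0.2  1.5] q6 -1.33 w 0.0426 0.0
shift units [ 0.023 -0.     0.273]
turn units [-0.    -0.     0.003]
```

```bash

python3 -m inch '{"xyz":[[0.023,0,0.27],[0.023,0,0.27],[0.023,0,0.27]],"turn":[[0,0,0],[0,0,0],[0,0,0]]}' 
python3 -m inch '{"xyz":[[0,0,0],[0,0,0],[0,0,0],[0,0,0],[0,0,0]],"turn":[[0,0,0],[0,0,0],[0,0,0],[0,0,0],[0,0,0]]}' -1 50
python3 go.py -18.5 -110 114 -7
```

```text
t: 4.8
eef_pos: [0.6477, 0.0371, 0.1164]
eef_rot: [0.001, 0.149, 0.989, 0.0]
ft_force: [0.7, 1.3, -0.4]
gripper_width: 0.0428
gripper_force: 0.0
t: 5.3
eef_pos: [0.6477, 0.0369, 0.1162]
eef_rot: [0.002, 0.149, 0.989, -0.0]
ft_force: [-0.1, -1.3, 5.9]
gripper_width: 0.0132
gripper_force: 49.9
t 5.3 fix tcp mm [ -18.6 -110.9  116.2] tool-y deg -6.6 F [-1.4 -0.1  5.9] q6 -1.33 w 0.0132 49.875876903533936
shift units [ 0.007 -0.     0.018]
turn units [0.    0.002 0.005]
```

```bash

python3 -m inch '{"xyz":[[0,0,0],[0,0,0],[0,0,0],[0,0,0],[0,0,0]],"turn":[[0,0,0.09],[0,0,0.18],[0,0,0.27],[0,0,0.36],[0,0,0.45]]}' 
python3 -m inch '{"xyz":[[0,0,0],[0,0,0],[0,0,0],[0,0,0],[0,0,0]],"turn":[[0,0,0.09],[0,0,0.18],[0,0,0.27],[0,0,0.36],[0,0,0.45]]}' 
python3 -m inch '{"xyz":[[0,0,0],[0,0,0]],"turn":[[0,0,0.04],[0,0,0.04]]}' 
python3 go.py
```

```text
t: 5.8
eef_pos: [0.6478, 0.037, 0.1162]
eef_rot: [0.002, 0.484, 0.875, 0.001]
ft_force: [0.2, 0.5, 7.0]
gripper_width: 0.0133
gripper_force: 49.8
t: 6.3
eef_pos: [0.648, 0.0371, 0.1162]
eef_rot: [0.002, 0.757, 0.654, 0.001]
ft_force: [1.7, 0.2, 6.5]
gripper_width: 0.0131
gripper_force: 49.7
t: 6.5
eef_pos: [0.648, 0.0371, 0.1162]
eef_rot: [0.002, 0.776, 0.631, 0.001]
ft_force: [0.6, -0.0, 7.2]
gripper_width: 0.0133
gripper_force: 49.8
t 6.5 fix tcp mm [ -18.3 -111.2  116.2] tool-y deg -91.3 F [ 0.1 -0.6  7.2] q6 0.14 w 0.0133 49.7706538438797
```

```bash

python3 -m inch '{"xyz":[[0,0,0],[0,0,0],[0,0,-0.2],[0,0,-0.6],[0,0,-0.95]],"turn":[[0,0,0],[0,0,0],[0,0,0],[0,0,0],[0,0,0]]}' 0.4
python3 go.py -208 8 200 -90; python3 - <<'E'
from h import *
p,d=vision.snapshot('wrist'); cv2.imwrite('pics/w2.png',p); X=cloud('wrist',d)[d>0]
ox,oy,th=np.load('fix.npy'); c,s=np.cos(th),np.sin(th)
X=X-[ox,oy,0]; F=np.c_[X[:,:2]@[c,s],X[:,:2]@[-s,c],X[:,2]]
for a,b in((.122,.14),(.078,.095)):
    k=(abs(F[:,0]-.03)<.09)&(abs(F[:,1]+.112)<.05)&(F[:,2]>a)&(F[:,2]<b)
    print(k.sum(), cv2.minAreaRect(F[k][:,:2].astype(np.float32)) if k.sum()>5 else 0)
E
```

```text
t: 7.0
eef_pos: [0.6463, 0.0373, 0.2292]
eef_rot: [-0.0, 0.775, 0.632, -0.0]
ft_force: [1.4, -0.2, 0.2]
gripper_width: 0.0599
gripper_force: 0.0
t 7.0 fix tcp mm [ -18.4 -109.5  229.2] tool-y deg -91.1 F [ 0.1 -1.4  0.2] q6 0.14 w 0.0599 0.0
shift units [-1.599 -0.948  0.244]
turn units [-0.001  0.    -0.013]
781 ((-0.01742669567465782, -0.11466344445943832), (0.013537566177546978, 0.05215413495898247), 88.6357421875)
853 ((0.05569595843553543, -0.10721932351589203), (0.14802014827728271, 0.05030639097094536), 16.443321228027344)
```

```bash

python3 -m inch '{"xyz":[[-0.8,-0.475,0],[-0.8,-0.475,0],[-0.8,-0.475,0]],"turn":[[0,0,-0.013],[0,0,-0.013],[0,0,-0.013]]}' >/dev/null
python3 -m inch '{"xyz":[[-0.8,-0.475,0],[-0.8,-0.475,0],[-0.8,-0.475,0],[-0.8,-0.475,0]],"turn":[[0,0,0],[0,0,0],[0,0,0],[0,0,0]]}' >/dev/null
python3 go.py -208 8 108 -90; python3 - <<'E'
from h import *
p,d=vision.snapshot('wrist'); X=cloud('wrist',d)[d>0]
ox,oy,th=np.load('fix.npy'); c,s=np.cos(th),np.sin(th)
X=X-[ox,oy,0]; F=np.c_[X[:,:2]@[c,s],X[:,:2]@[-s,c],X[:,2]]
k=(abs(F[:,0]+.12)<.09)&(abs(F[:,1])<.09)&(F[:,2]>.145)&(F[:,2]<.158)
print(k.sum(), cv2.minAreaRect(F[k][:,:2].astype(np.float32)))
E
```

```text
t 7.75 fix tcp mm [-210.5    6.4  228.1] tool-y deg -90.1 F [ 0.6 -0.7  0.1] q6 -0.22 w 0.0597 0.0
shift units [ 0.021 -0.014  1.001]
turn units [ 0.    -0.    -0.001]
21758 ((-0.1227884367108345, 0.009077765047550201), (0.09719662368297577, 0.11058378219604492), 11.342582702636719)
```

```bash

python3 -m inch '{"xyz":[[0,0,0.35],[0,0,0.7],[0,0,1],[0,0,1],[0,0,1]],"turn":[[0,0,0],[0,0,0],[0,0,0],[0,0,0],[0,0,0]]}' >/dev/null
python3 go.py
python3 -m inch '{"xyz":[[0.05,0,0],[0.1,0,0],[0.15,0,0],[0.2,0,0],[0.25,0,0]],"turn":[[0,0,0],[0,0,0],[0,0,0],[0,0,0],[0,0,0]]}'
python3 -m inch '{"xyz":[[0.05,0,0],[0.1,0,0],[0.15,0,0],[0.15,0,0]],"turn":[[0,0,0],[0,0,0],[0,0,0],[0,0,0]]}'
cat > look.py <<'E'
from h import *; import sys
ox,oy,th=np.load('fix.npy'); c,s=np.cos(th),np.sin(th)
A=[]
for n in sys.argv[4:]:
    p,d=vision.snapshot(n); X=cloud(n,d)[d>0]; A.append(X); cv2.imwrite(f'pics/l_{n}.png',p)
X=np.vstack(A)-[ox,oy,0]; F=np.c_[X[:,:2]@[c,s],X[:,:2]@[-s,c],X[:,2]]
lo,hi,xm=map(float,sys.argv[1:4])
k=(F[:,0]<xm)&(F[:,0]>-.17)&(abs(F[:,1])<.08)&(F[:,2]>lo)&(F[:,2]<hi)
print(k.sum(), cv2.minAreaRect(F[k][:,:2].astype(np.float32)),np.median(F[k][:,2])); np.save('F.npy',F)
E
python3 go.py; python3 look.py .145 .158 .05 wrist
```

```text
t 8.3 fix tcp mm [-208.2    5.1  108.2] tool-y deg -89.9 F [ 0.7 -0.3  0.7] q6 -0.22 w 0.0602 0.0
t: 8.8
eef_pos: [0.5032, -0.0999, 0.1084]
eef_rot: [0.0, 0.769, 0.64, -0.0]
ft_force: [-4.1, -6.4, 3.3]
gripper_width: 0.0597
gripper_force: 0.0
t: 9.2
eef_pos: [0.5068, -0.0813, 0.1081]
eef_rot: [0.0, 0.769, 0.64, 0.0]
ft_force: [-0.5, -0.4, -0.2]
gripper_width: 0.06
gripper_force: 0.0
t 9.2 fix tcp mm [-160.5    6.1  108.1] tool-y deg -90.0 F [-0.5  0.4 -0.2] q6 -0.13 w 0.06 0.0
95040 ((-0.11538234353065491, 0.007000744342803955), (0.12561282515525818, 0.10941660404205322), 89.88865661621094) 0.1484113536611033
```

```bash
sed -i 's/k=(F\[:,0\]<xm)&(F\[:,0\]>-.17)/k=(F[:,0]<xm)\&(F[:,0]>float(status_x))/; s/^lo,hi/p_=status.get_state()["eef_pos"]; status_x=(p_[:2]-[ox,oy])@[c,s]+.018\nlo,hi/' look.py
python3 - <<'E'
from h import *
F=np.load('F.npy')
k=(F[:,0]>-.14)&(abs(F[:,1])<.08)&(F[:,2]>.145)&(F[:,2]<.158)
print(cv2.minAreaRect(F[k][:,:2].astype(np.float32)),np.percentile(F[k],[1,50,99],axis=0))
E
```

```text
((-0.10037817060947418, 0.008081600069999695), (0.11069440841674805, 0.07941251993179321), 89.88865661621094) [[-0.13900697 -0.04267245  0.14653598]
 [-0.09552934  0.00823099  0.14824973]
 [-0.0622809   0.05925182  0.15295914]]
```

```bash

python3 -m inch '{"xyz":[[0.08,0.012,0],[0.16,0.024,0],[0.24,0.036,0],[0.32,0.048,0],[0.4,0.06,0]],"turn":[[0,0,0],[0,0,0],[0,0,0],[0,0,0],[0,0,0]]}'
python3 -m inch '{"xyz":[[0.05,0.008,0],[0.1,0.016,0],[0.1,0.016,0]],"turn":[[0,0,0],[0,0,0],[0,0,0]]}'
python3 go.py; python3 look.py .145 .158 .05 wrist
```

```text
t: 9.75
eef_pos: [0.5226, -0.0366, 0.1081]
eef_rot: [0.001, 0.769, 0.639, -0.0]
ft_force: [-2.5, -6.4, 0.7]
gripper_width: 0.0599
gripper_force: 0.0
t: 10.05
eef_pos: [0.5268, -0.0245, 0.1079]
eef_rot: [0.0, 0.769, 0.64, 0.0]
ft_force: [-0.7, -3.3, -0.5]
gripper_width: 0.0593
gripper_force: 0.0
t 10.05 fix tcp mm [-101.    -3.2  107.9] tool-y deg -89.9 F [-3.4  0.1 -0.5] q6 -0.01 w 0.0593 0.0
87295 ((-0.04244429990649223, -0.00028073787689208984), (0.11078637838363647, 0.08173174411058426), 89.87033081054688) 0.14849407977356197
```

```bash

python3 -m inch '{"xyz":[[0.06,0,0],[0.12,0,0],[0.18,0,0],[0.24,0,0],[0.28,0,0]],"turn":[[0,0,0],[0,0,0],[0,0,0],[0,0,0],[0,0,0]]}'
python3 -m inch '{"xyz":[[0.03,0,0],[0.06,0,0],[0.06,0,0]],"turn":[[0,0,0],[0,0,0],[0,0,0]]}'
python3 go.py; python3 look.py .145 .175 .08 wrist
```

```text
t: 10.6
eef_pos: [0.5328, 0.0081, 0.1081]
eef_rot: [0.0, 0.769, 0.64, -0.0]
ft_force: [-0.9, -5.7, 3.8]
gripper_width: 0.0595
gripper_force: 3.3
t: 10.9
eef_pos: [0.5344, 0.0154, 0.1084]
eef_rot: [0.001, 0.769, 0.64, 0.0]
ft_force: [-1.0, -3.5, 4.3]
gripper_width: 0.0599
gripper_force: 2.3
t 10.9 fix tcp mm [-60.4  -3.4 108.4] tool-y deg -89.9 F [-3.6  0.4  4.3] q6 0.07 w 0.0599 2.275731638073921
81729 ((-0.0012954995036125183, -0.00018253177404403687), (0.11064433306455612, 0.08242402970790863), 89.9842300415039) 0.14957508212939236
```

Centre is at about -8 mm and still level; it should tip within the next 8 mm or so. Push on slowly.

```bash

python3 -m inch '{"xyz":[[0.03,0,0],[0.06,0,0],[0.09,0,0],[0.12,0,0],[0.12,0,0]],"turn":[[0,0,0],[0,0,0],[0,0,0],[0,0,0],[0,0,0]]}'
python3 -m inch '{"xyz":[[0,0,0],[0,0,0],[0,0,0],[0,0,0],[0,0,0]],"turn":[[0,0,0],[0,0,0],[0,0,0],[0,0,0],[0,0,0]]}'
python3 go.py; python3 look.py .06 .175 .11 wrist
```

```text
t: 11.45
eef_pos: [0.5363, 0.0304, 0.1075]
eef_rot: [-0.001, 0.769, 0.64, 0.0]
ft_force: [-0.5, -0.8, 0.4]
gripper_width: 0.0597
gripper_force: 0.0
t: 11.95
eef_pos: [0.5366, 0.0295, 0.1079]
eef_rot: [0.0, 0.769, 0.64, -0.0]
ft_force: [-0.1, -0.2, -0.1]
gripper_width: 0.0596
gripper_force: 0.0
t 11.95 fix tcp mm [-46.1  -3.  107.9] tool-y deg -90.0 F [-0.2  0.  -0.1] q6 0.1 w 0.0596 0.0
41546 ((0.019451817497611046, 2.5287270545959473e-05), (0.09521957486867905, 0.15998318791389465), 0.022262273356318474) 0.10782725886944025
```

View pics/l_wrist.png

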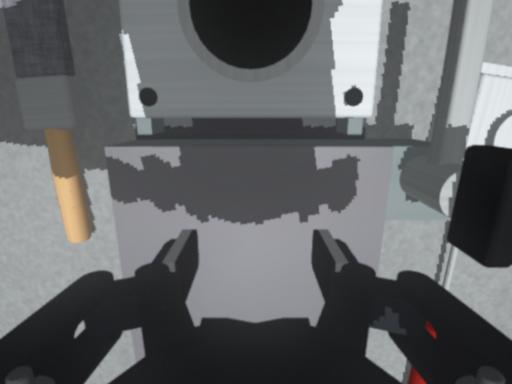

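It tumbled cleanly: bore up at (252,10), square, its near edge at row 118. Now lower and slide it home.

```bash

python3 -m inch '{"xyz":[[0,0,0.15],[0.1,0,0.15],[0.2,0,0.15],[0.3,0,0.15],[0.38,0,0.15]],"turn":[[0,0,0],[0,0,0],[0,0,0],[0,0,0],[0,0,0]]}'
python3 go.py
python3 -m inch '{"xyz":[[0.03,0,0],[0.06,0,0],[0.09,0,0],[0.12,0,0],[0.12,0,0]],"turn":[[0,0,0],[0,0,0],[0,0,0],[0,0,0],[0,0,0]]}'
python3 go.py; python3 look.py .1 .115 .14 wrist
```

```text
t: 12.5
eef_pos: [0.5454, 0.0759, 0.0905]
eef_rot: [0.0, 0.768, 0.64, 0.0]
ft_force: [0.7, -0.2, -0.0]
gripper_width: 0.06
gripper_force: 0.0
t 12.5 fix tcp mm [ 1.1 -3.2 90.5] tool-y deg -89.9 F [-0.  -0.7 -0. ] q6 0.18 w 0.06 0.0
t: 13.0
eef_pos: [0.5476, 0.0876, 0.0901]
eef_rot: [0.001, 0.769, 0.64, -0.001]
ft_force: [-0.9, -4.6, 0.4]
gripper_width: 0.0597
gripper_force: 2.4
t 13.0 fix tcp mm [13.  -3.2 90.1] tool-y deg -90.0 F [-4.7 -0.   0.4] q6 0.21 w 0.0597 2.3665211722254753
59393 ((0.07275620102882385, -0.00040405988693237305), (0.1102144867181778, 0.08364786207675934), 89.99147033691406) 0.10821468611777572
```

```bash

python3 -m inch '{"xyz":[[0.015,0,0],[0.03,0,0],[0.03,0,0]],"turn":[[0,0,0],[0,0,0],[0,0,0]]}'
python3 go.py
python3 -m inch '{"xyz":[[0.015,0,0],[0.03,0,0],[0.03,0,0]],"turn":[[0,0,0],[0,0,0],[0,0,0]]}'
python3 go.py; python3 look.py .1 .115 .14 wrist
```

```text
t: 13.35
eef_pos: [0.5482, 0.0908, 0.0902]
eef_rot: [0.001, 0.769, 0.639, -0.001]
ft_force: [-1.4, -6.1, 2.0]
gripper_width: 0.0594
gripper_force: 3.3
t 13.35 fix tcp mm [16.2 -3.3 90.2] tool-y deg -90.0 F [-6.3  0.3  2. ] q6 0.21 w 0.0594 3.3155816048383713
t: 13.65
eef_pos: [0.5486, 0.0929, 0.0902]
eef_rot: [0.001, 0.769, 0.639, -0.002]
ft_force: [-2.6, -12.8, 5.0]
gripper_width: 0.06
gripper_force: 6.5
t 13.65 fix tcp mm [18.4 -3.3 90.2] tool-y deg -90.0 F [-13.1   0.2   5. ] q6 0.22 w 0.06 6.540126353502274
59166 ((0.0779380351305008, -0.0005178600549697876), (0.08303739875555038, 0.10999881476163864), 0.05826805904507637) 0.1083381356905997
```

```bash

python3 -m inch '{"xyz":[[0.02,0,0],[0.02,0,0]],"turn":[[0,0,0],[0,0,0]]}'
python3 go.py; python3 look.py .1 .115 .14 wrist
python3 -m inch '{"xyz":[[-0.2,0,0],[-0.4,0,0],[-0.4,0,-0.4],[-0.4,0,-0.8],[-0.4,0,-0.8]],"turn":[[0,0,0],[0,0,0],[0,0,0],[0,0,0],[0,0,0]]}'
python3 look.py .1 .115 .118 wrist; python3 look.py .1 .115 .118 side
python3 - <<'E'
from h import *
p,_=vision.snapshot('wrist'); q,_=vision.snapshot('side'); q=cv2.resize(q[160:290,170:350],(400,288)); cv2.imwrite('pics/end.png',np.hstack([cv2.resize(p,(384,288)),q]))
E
```

```text
t: 13.9
eef_pos: [0.5487, 0.093, 0.0903]
eef_rot: [0.002, 0.769, 0.64, -0.003]
ft_force: [-4.5, -23.7, 6.7]
gripper_width: 0.06
gripper_force: 12.1
t 13.9 fix tcp mm [18.5 -3.3 90.3] tool-y deg -90.0 F [-24.1   0.1   6.7] q6 0.22 w 0.06 12.066058069467545
59366 ((0.07802564650774002, -0.00046023353934288025), (0.11027798056602478, 0.08304525166749954), 89.96630096435547) 0.10835326191441098
t: 14.45
eef_pos: [0.544, 0.0504, 0.1924]
eef_rot: [0.004, 0.769, 0.639, 0.005]
ft_force: [0.7, 1.8, -0.1]
gripper_width: 0.0597
gripper_force: 0.0
20401 ((0.07372649013996124, 0.0014519430696964264), (0.11050731688737869, 0.0884646624326706), 89.97379302978516) 0.10509027869948526
381 ((0.0707525908946991, -4.303082823753357e-05), (0.1103186383843422, 0.09366635233163834), 89.80968475341797) 0.10897301666472281
```

View pics/end.png

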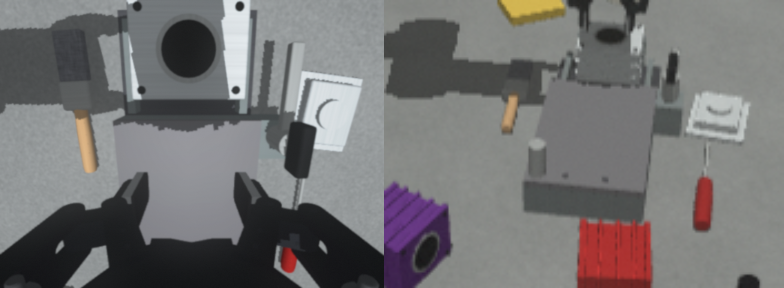

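The left half shows the bore up at (188,48), square against the wall. The stop finger points along +x at (295,75), and the gauge and bystanders stand where they were. The push stalled against the wall at 24 N with no further movement, so the casting is home and the tool is clear of it.

```bash
python3 -m inch '{"xyz":[[0,0,0],[0,0,0]],"turn":[[0,0,0],[0,0,0]]}'; python3 -c "
from h import *; print(workorder.finish_job())"
```

```text
t: 14.85
eef_pos: [0.54, 0.0509, 0.1846]
eef_rot: [-0.001, 0.769, 0.64, -0.001]
ft_force: [0.2, 0.3, 0.1]
gripper_width: 0.0597
gripper_force: 0.0
the job is handed in; nothing more can be done
None
```

I handed the job in at about 15 s (no verdict came back): the stop is swung clear at about 1.6 rad, the casting tumbled once and stands bore up, square against the end wall, and the gauge and other things showed no sign of having moved.

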